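# Reload the press rack in reverse order

### The job

The repaired toy soldiers stand in a row on the coloured blocks of the pale rack. Move them one by one into the pockets of the dark press rack in reverse order, because the press is fed from the other end: the soldier that stood at the left end goes into the right end pocket, and so on, each standing upright and flat in its own pocket. Do not let a soldier fall over, and do not disturb the orange boiler.

Things in the scene. Friction and masses are not known exactly. Their poses are not given: they have to be found in the camera images.
- red_soldier: Loose toy soldier, red coat and hat, 90 mm tall, 80 g, starting near the middle of the red block. Origin: under the centre of its round base (44 mm wide, 6 thick); z up, front to -x. Legs (16 mm along x) to 34 mm; flat torso 24 mm along x, 26 along y (44 with arms) from 34 to 64 mm; head and hat (23 mm wide) to 90. Grip the torso front and back, 50 mm above the origin.
- blue_soldier: Loose toy soldier, blue coat and hat, 90 mm tall, 80 g, starting near the middle of the blue block. Origin: under the centre of its round base (44 mm wide, 6 thick); z up, front to -x. Legs (16 mm along x) to 34 mm; flat torso 24 mm along x, 26 along y (44 with arms) from 34 to 64 mm; head and hat (23 mm wide) to 90. Grip the torso front and back, 50 mm above the origin.
- green_soldier: Loose toy soldier, green coat and hat, 90 mm tall, 80 g, starting near the middle of the green block. Origin: under the centre of its round base (44 mm wide, 6 thick); z up, front to -x. Legs (16 mm along x) to 34 mm; flat torso 24 mm along x, 26 along y (44 with arms) from 34 to 64 mm; head and hat (23 mm wide) to 90. Grip the torso front and back, 50 mm above the origin.
- yellow_soldier: Loose toy soldier, yellow coat and hat, 90 mm tall, 80 g, starting near the middle of the yellow block. Origin: under the centre of its round base (44 mm wide, 6 thick); z up, front to -x. Legs (16 mm along x) to 34 mm; flat torso 24 mm along x, 26 along y (44 with arms) from 34 to 64 mm; head and hat (23 mm wide) to 90. Grip the torso front and back, 50 mm above the origin.
- red_block: Fixed red block, 56 x 56 x 14 mm, under the red soldier at the start; later it still shows where that one stood. Origin: centre of its underside. y along the row, roughly to the robot's left. The four blocks stand 70 mm apart on the pale starting rack (board 74 x 284 mm, 12 mm thick, end lips 20 mm high, long side roughly along world y).
- blue_block: Fixed blue block, 56 x 56 x 14 mm, under the blue soldier at the start; later it still shows where that one stood. Origin: centre of its underside. y along the row, roughly to the robot's left. The four blocks stand 70 mm apart on the pale starting rack (board 74 x 284 mm, 12 mm thick, end lips 20 mm high, long side roughly along world y).
- green_block: Fixed green block, 56 x 56 x 14 mm, under the green soldier at the start; later it still shows where that one stood. Origin: centre of its underside. y along the row, roughly to the robot's left. The four blocks stand 70 mm apart on the pale starting rack (board 74 x 284 mm, 12 mm thick, end lips 20 mm high, long side roughly along world y).
- yellow_block: Fixed yellow block, 56 x 56 x 14 mm, under the yellow soldier at the start; later it still shows where that one stood. Origin: centre of its underside. y along the row, roughly to the robot's left. The four blocks stand 70 mm apart on the pale starting rack (board 74 x 284 mm, 12 mm thick, end lips 20 mm high, long side roughly along world y).
- press_rack: Dark wooden tray with brass dividers, 74 x 284 x 20 mm, fixed, empty, nearer or farther than the starting rack. Origin: centre of underside; y along it, roughly to the robot's left; x away from the robot. Four pockets 66 x 66 mm, centres at x = 0, y = +105, +35, -35, -105 mm; floor 12 mm above the origin, walls 4 mm thick, 8 mm above the floor.
- boiler: Rusty orange tin locomotive boiler, loose, to the right of the racks: 121 mm long (x), 56 wide, 86 high, 0.3 kg. Origin: under its middle, on the bench. Leave it. Other things are clear of the work: mallet (55 mm high), paint pots and grey tin wheel at world y above 0.3, cast iron press (0.6 m high) at y below -0.55.
Mind the look-alikes: they are no part of the job. There is more than one size of the yellow_soldier; the job needs the middle-sized. Of the things that look like the red_soldier, the smaller one is meant.

How it is judged:
At the end, for the whole second after the job is handed in: Each soldier at rest, released, flat (4 mm, 0.1 rad) in its own press rack pocket, within 13 mm of its centre along and across the rack; order along the rack is the reverse of that of the like-coloured blocks; boiler within 30 mm of its start (x of red_soldier in the frame of press_rack between -0.013 and 0.013 m and (y of red_soldier in the frame of press_rack between 0.092 and 0.118 m or y of red_soldier in the frame of press_rack between 0.022 and 0.048 m or y of red_soldier in the frame of press_rack between -0.048 and -0.022 m or y of red_soldier in the frame of press_rack between -0.118 and -0.092 m) and z of red_soldier in the frame of press_rack between 0.008 and 0.016 m and angle between each of red_soldier, blue_soldier, green_soldier, yellow_soldier's own z axis and vertical below 0.1 rad and linear speed of each of red_soldier, blue_soldier, green_soldier, yellow_soldier below 0.02 m/s and angular speed of each of red_soldier, blue_soldier, green_soldier, yellow_soldier below 0.2 rad/s and x of blue_soldier in the frame of press_rack between -0.013 and 0.013 m and (y of blue_soldier in the frame of press_rack between 0.092 and 0.118 m or y of blue_soldier in the frame of press_rack between 0.022 and 0.048 m or y of blue_soldier in the frame of press_rack between -0.048 and -0.022 m or y of blue_soldier in the frame of press_rack between -0.118 and -0.092 m) and z of blue_soldier in the frame of press_rack between 0.008 and 0.016 m and x of green_soldier in the frame of press_rack between -0.013 and 0.013 m and (y of green_soldier in the frame of press_rack between 0.092 and 0.118 m or y of green_soldier in the frame of press_rack between 0.022 and 0.048 m or y of green_soldier in the frame of press_rack between -0.048 and -0.022 m or y of green_soldier in the frame of press_rack between -0.118 and -0.092 m) and z of green_soldier in the frame of press_rack between 0.008 and 0.016 m and x of yellow_soldier in the frame of press_rack between -0.013 and 0.013 m and (y of yellow_soldier in the frame of press_rack between 0.092 and 0.118 m or y of yellow_soldier in the frame of press_rack between 0.022 and 0.048 m or y of yellow_soldier in the frame of press_rack between -0.048 and -0.022 m or y of yellow_soldier in the frame of press_rack between -0.118 and -0.092 m) and z of yellow_soldier in the frame of press_rack between 0.008 and 0.016 m and ((y of red_block in the frame of blue_block above 0 m and ((y of blue_soldier in the frame of press_rack above 0.07 m and y of red_soldier in the frame of press_rack below 0.07 m) or (y of blue_soldier in the frame of press_rack above 0 m and y of red_soldier in the frame of press_rack below 0 m) or (y of blue_soldier in the frame of press_rack above -0.07 m and y of red_soldier in the frame of press_rack below -0.07 m))) or (y of red_block in the frame of blue_block below 0 m and ((y of red_soldier in the frame of press_rack above 0.07 m and y of blue_soldier in the frame of press_rack below 0.07 m) or (y of red_soldier in the frame of press_rack above 0 m and y of blue_soldier in the frame of press_rack below 0 m) or (y of red_soldier in the frame of press_rack above -0.07 m and y of blue_soldier in the frame of press_rack below -0.07 m)))) and ((y of red_block in the frame of green_block above 0 m and ((y of green_soldier in the frame of press_rack above 0.07 m and y of red_soldier in the frame of press_rack below 0.07 m) or (y of green_soldier in the frame of press_rack above 0 m and y of red_soldier in the frame of press_rack below 0 m) or (y of green_soldier in the frame of press_rack above -0.07 m and y of red_soldier in the frame of press_rack below -0.07 m))) or (y of red_block in the frame of green_block below 0 m and ((y of red_soldier in the frame of press_rack above 0.07 m and y of green_soldier in the frame of press_rack below 0.07 m) or (y of red_soldier in the frame of press_rack above 0 m and y of green_soldier in the frame of press_rack below 0 m) or (y of red_soldier in the frame of press_rack above -0.07 m and y of green_soldier in the frame of press_rack below -0.07 m)))) and ((y of red_block in the frame of yellow_block above 0 m and ((y of yellow_soldier in the frame of press_rack above 0.07 m and y of red_soldier in the frame of press_rack below 0.07 m) or (y of yellow_soldier in the frame of press_rack above 0 m and y of red_soldier in the frame of press_rack below 0 m) or (y of yellow_soldier in the frame of press_rack above -0.07 m and y of red_soldier in the frame of press_rack below -0.07 m))) or (y of red_block in the frame of yellow_block below 0 m and ((y of red_soldier in the frame of press_rack above 0.07 m and y of yellow_soldier in the frame of press_rack below 0.07 m) or (y of red_soldier in the frame of press_rack above 0 m and y of yellow_soldier in the frame of press_rack below 0 m) or (y of red_soldier in the frame of press_rack above -0.07 m and y of yellow_soldier in the frame of press_rack below -0.07 m)))) and ((y of blue_block in the frame of green_block above 0 m and ((y of green_soldier in the frame of press_rack above 0.07 m and y of blue_soldier in the frame of press_rack below 0.07 m) or (y of green_soldier in the frame of press_rack above 0 m and y of blue_soldier in the frame of press_rack below 0 m) or (y of green_soldier in the frame of press_rack above -0.07 m and y of blue_soldier in the frame of press_rack below -0.07 m))) or (y of blue_block in the frame of green_block below 0 m and ((y of blue_soldier in the frame of press_rack above 0.07 m and y of green_soldier in the frame of press_rack below 0.07 m) or (y of blue_soldier in the frame of press_rack above 0 m and y of green_soldier in the frame of press_rack below 0 m) or (y of blue_soldier in the frame of press_rack above -0.07 m and y of green_soldier in the frame of press_rack below -0.07 m)))) and ((y of blue_block in the frame of yellow_block above 0 m and ((y of yellow_soldier in the frame of press_rack above 0.07 m and y of blue_soldier in the frame of press_rack below 0.07 m) or (y of yellow_soldier in the frame of press_rack above 0 m and y of blue_soldier in the frame of press_rack below 0 m) or (y of yellow_soldier in the frame of press_rack above -0.07 m and y of blue_soldier in the frame of press_rack below -0.07 m))) or (y of blue_block in the frame of yellow_block below 0 m and ((y of blue_soldier in the frame of press_rack above 0.07 m and y of yellow_soldier in the frame of press_rack below 0.07 m) or (y of blue_soldier in the frame of press_rack above 0 m and y of yellow_soldier in the frame of press_rack below 0 m) or (y of blue_soldier in the frame of press_rack above -0.07 m and y of yellow_soldier in the frame of press_rack below -0.07 m)))) and ((y of green_block in the frame of yellow_block above 0 m and ((y of yellow_soldier in the frame of press_rack above 0.07 m and y of green_soldier in the frame of press_rack below 0.07 m) or (y of yellow_soldier in the frame of press_rack above 0 m and y of green_soldier in the frame of press_rack below 0 m) or (y of yellow_soldier in the frame of press_rack above -0.07 m and y of green_soldier in the frame of press_rack below -0.07 m))) or (y of green_block in the frame of yellow_block below 0 m and ((y of green_soldier in the frame of press_rack above 0.07 m and y of yellow_soldier in the frame of press_rack below 0.07 m) or (y of green_soldier in the frame of press_rack above 0 m and y of yellow_soldier in the frame of press_rack below 0 m) or (y of green_soldier in the frame of press_rack above -0.07 m and y of yellow_soldier in the frame of press_rack below -0.07 m)))) and distance of boiler from where it was at the start of the episode below 0.03 m); the robot touches nothing.
It fails at once if a soldier falls over (tilts more than 0.9 rad) (angle between any of red_soldier, blue_soldier, green_soldier, yellow_soldier's own z axis and vertical above 0.9 rad).
It fails at once if the boiler is moved by more than 30 mm (distance of boiler from where it was at the start of the episode above 0.03 m).
It also fails if it takes over 99 s, if anything falls off the work surface, if the arm or the gripper's body presses on something with over 40 N, if the wrist force passes 120 N, or if a joint passes its speed limit or range.

### The arm

A 7-joint arm with a two-finger parallel gripper is mounted at the origin on the work surface. World frame = base frame: x ahead of the robot, y to its left, z up, the work surface at z = 0. Lengths are in m, angles in rad, forces in N, time in s.
With the tool pointing down it reaches from about 0.425 to 1.025 m from the base axis. Payload 3.6 kg.
Tool frame: the origin (TCP) lies midway between the tips of the shut fingers; the grasp point (between the pads) lies 19 mm behind it; z points along the fingers, y is the direction in which the jaws open and shut (so a half turn about z gives the same grasp; the last joint's range is limited). The gripper opens to 85 mm and grips with 20 to 120 N. Pads are 22 mm wide; open, the fingers measure 114 mm over their backs; the gripper's body (76 mm by 85 mm) begins 54 mm behind the grasp point. The pads swing forward as they close: fully open they stand 13 mm farther back than shut.
Start: joints at [-1.413, 0.591, 0.048, 1.609, -0.033, 0.943, -0.034], TCP at [0.181, 0.702, 0.231] pointing down, gripper open.
Joint ranges: [-2.69, 2.69], [-0.47, 2.24], [-1.27, 1.36], [0.19, 2.51], [-1.53, 4.68], [0.08, 2.07], [-3.09, 3.09]. Speed limits (rad/s): [2.57, 2.57, 3.14, 3.14, 3.14, 3.14, 3.14].

### API

Orientations are given as a 3x3 rotation matrix whose columns are the frame's x, y, z axes.
In Python, from bench import ctrl gives the robot as it stands. The module is installed in compiled form; this text tells all that it offers.
- The arm moves only by the tool arm_command, never from a script. Its argument "series" is a list that holds one entry, the list of rows, each a list of 7 numbers: the finger opening in mm, from 0 to 85.4, then the shift along the world's x, y, z in units of 50 mm (1.0 is 50 mm), then the turn, a rotation vector about the world's x, y, z in rad. A call has 1 to 12 rows; each row is the pose to reach, as a shift and turn from the pose measured when the call began; what a row does not reach only later rows make up. A row lasts 1/10 s, in which the tool goes at most 50 mm and 8.59 degrees, less where a joint would pass 70% of its speed; a pose out of reach is approached as far as the arm can. A call with a gripper value outside its range is refused whole. The fingers move at their own pace and stop on an object; "grip_force" is the grip in N (left out, the last holds). Time passes only in rows, so rows that repeat a pose let the fingers close. It gives the time, the measured TCP pose, the force and the opening at its end, in the units of the state.
- ctrl.get_obs(): the state, without advancing time (a new reading comes with each control period).
- ctrl.grab_frame(name): name is "scene" or "top" or "wrist"; returns a dict with "pixels" (400x640x3 uint8, red, green, blue), "fx", "fy", "cx", "cy" (pixels), "k1" (the pictures are not rectified: a ray, as slopes to the right and down, at radius r is drawn at 1 + k1 r^2 times it, then the intrinsics apply), "world_from_camera" (4x4, takes a point from camera to world coordinates). Camera axes: x right, y down, z forward; pixel columns grow to the right and rows downward; lengths in m; the calibration is good to about 2 mm. A picture is of the moment at which its call begins. There is no depth.
- ctrl.finish_job(): hands the job in, once; it reports no verdict.
Trained networks look in the newest picture that a camera, given by its name, has taken for a name from the list of things; names that differ only in an ending like _2 or _b are one class to them, and where a whole thing is asked for, a point or a joint stands for the part that bears it (a point fixed in the world has none). Each returns a list of dicts, best first, with "p" (0 to 1); they miss things now and then, are a little off and sometimes report something else, mostly with a low value. They report only what shows in the picture. A call takes as long as a camera call. They do not tell look-alikes from the thing itself.
- ctrl.search_frame(camera, target): "extent" ([centre column, centre row, width, height] in pixels, round what is visible of it).
- ctrl.cut_out(camera, target): "region" (400x640 bool, what is visible of it) and "extent" ([centre column, centre row, width, height] in pixels, round what is visible of it).
The state is a dict: "time": time; "q": joint angles; "qvel": joint speeds; "joint_efforts": joint torques, N m; "tcp_pos": TCP position; "tool_rot": TCP orientation; "ft_force": force on the tool from outside, world axes, zero at the start; "wrist_torque": the same for the moment, N m; "opening": finger opening in m.
Only numpy, scipy, OpenCV 4.12 (cv2) and the standard library are available. Lean on these libraries where they do the work, as an engineer would, in place of code of your own. Each camera call takes 0.05 s, during which the arm holds its last target.

## Working session

There is one attempt and no reset: what is moved stays moved. The work goes in short steps, Python scripts to look and compute and a tool call to move; the robot and the scene stay as the last step left them, time stands still between calls to the robot, and variables do not carry over. Pictures are saved under pics/ and viewed, and the job is handed in when it is done.

Besides the shell and the picture viewer there is one more tool, called by a JSON object that holds its "api" and its "payload", one argument or row to a line. arm_command: Moves the arm, as the interface text tells. Its arguments: {"type":"object","properties":{"series":{"type":"array","items":{"type":"array","items":{"type":"array","items":{"type":"number"}}}},"grip_force":{"type":"number"}},"required":["series"]}

```bash
mkdir -p pics; python3 - <<'E'
from bench import ctrl
import cv2,numpy as np
for n in ["scene","top"]:
    f=ctrl.grab_frame(n)
    cv2.imwrite(f"pics/{n}0.png",f["pixels"][:,:,::-1])
    print(n,f["fx"],f["fy"],f["cx"],f["cy"],f["k1"]);print(np.round(f["world_from_camera"],3))
o=ctrl.get_obs();print(o["time"],o["tcp_pos"],o["tool_rot"],o["opening"])
for c in ["scene","top"]:
  for t in ["red_soldier","blue_soldier","green_soldier","yellow_soldier","red_block","blue_block","green_block","yellow_block","press_rack","boiler"]:
    print(c,t,[(round(d["p"],2),np.round(d["extent"]).astype(int).tolist()) for d in ctrl.search_frame(c,t)])
E
```

```text
scene 363.44756159222726 363.44756159222726 316.65230960125666 199.59190075260125 -0.024619269283017
[[ 0.435  0.602 -0.67   1.041]
 [ 0.9   -0.277  0.336 -0.351]
 [ 0.017 -0.749 -0.662  0.498]
 [ 0.     0.     0.     1.   ]]
top 435.1713183442894 435.1713183442894 322.4173672130303 204.60542550376184 -0.05853374673404303
[[-0.024 -0.994  0.106  0.486]
 [-1.     0.024  0.003 -0.111]
 [-0.006 -0.106 -0.994  1.066]
 [ 0.     0.     0.     1.   ]]
0.1 [0.18040496 0.70139843 0.23024211] [[-9.68492298e-01  2.49043151e-01 -4.21658945e-04]
 [ 2.49043487e-01  9.68490143e-01 -2.04539570e-03]
 [-1.01019259e-04 -2.08596140e-03 -9.99997819e-01]] 0.08529354972444143
scene red_soldier [(0.97, [393, 180, 23, 46]), (0.67, [424, 163, 34, 66])]
scene blue_soldier [(0.73, [367, 189, 26, 48])]
scene green_soldier [(0.82, [330, 206, 24, 55])]
scene yellow_soldier [(0.97, [318, 272, 41, 76]), (0.62, [302, 217, 22, 52])]
scene red_block [(0.9, [394, 202, 38, 21])]
scene blue_block [(0.77, [365, 216, 43, 20])]
scene green_block [(0.72, [183, 235, 63, 72]), (0.6, [330, 227, 41, 28])]
scene yellow_block []
scene press_rack [(0.85, [319, 175, 129, 63]), (0.62, [363, 216, 41, 20])]
scene boiler [(0.95, [184, 236, 61, 75])]
top red_soldier [(0.85, [224, 213, 32, 24]), (0.81, [265, 196, 21, 20])]
top blue_soldier [(0.8, [292, 192, 20, 23]), (0.73, [324, 191, 25, 23])]
top green_soldier [(0.8, [326, 190, 15, 17])]
top yellow_soldier [(0.55, [359, 140, 25, 28]), (0.51, [352, 183, 20, 17]), (0.42, [388, 216, 8, 9])]
top red_block [(0.8, [270, 196, 25, 26])]
top blue_block [(0.52, [294, 193, 21, 23])]
top green_block [(0.82, [324, 192, 24, 22])]
top yellow_block [(0.75, [352, 188, 23, 19])]
top press_rack [(0.93, [301, 258, 120, 43]), (0.4, [324, 191, 27, 26])]
top boiler [(0.64, [433, 217, 42, 56])]
```

```bash
python3 - <<'E'
import cv2
a=cv2.imread("pics/top0.png");cv2.imwrite("pics/top0c.png",cv2.resize(a[100:310,180:480],None,fx=2.66,fy=2.66,interpolation=cv2.INTER_CUBIC))
a=cv2.imread("pics/scene0.png");cv2.imwrite("pics/scene0c.png",cv2.resize(a[110:330,140:460],None,fx=2.5,fy=2.5,interpolation=cv2.INTER_CUBIC))
E
```

```text
(no output)
```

View pics/top0c.png

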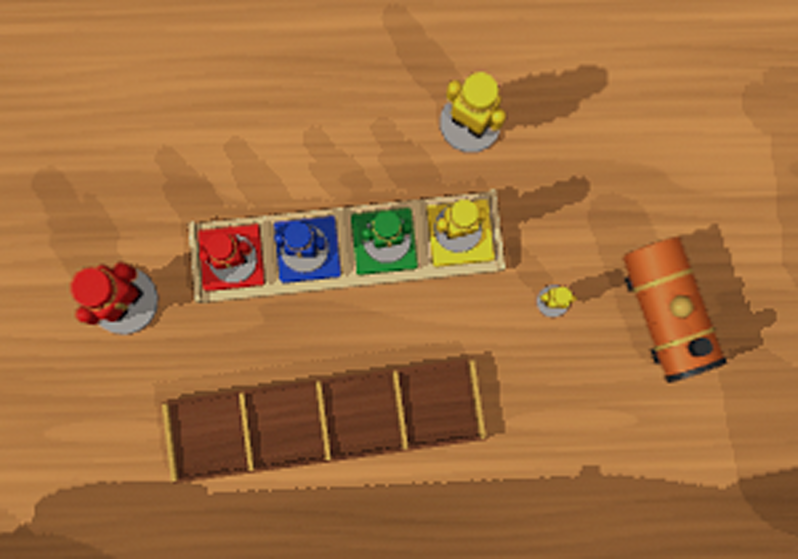

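View pics/scene0c.png

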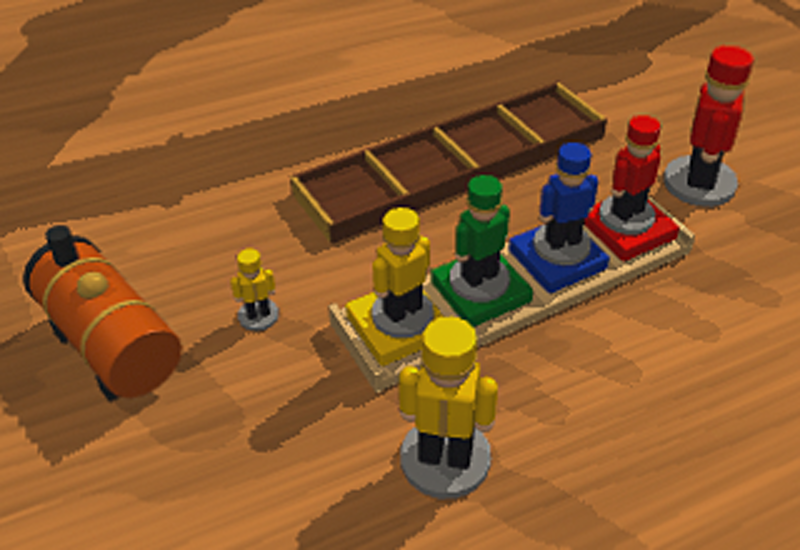

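View pics/top0.png

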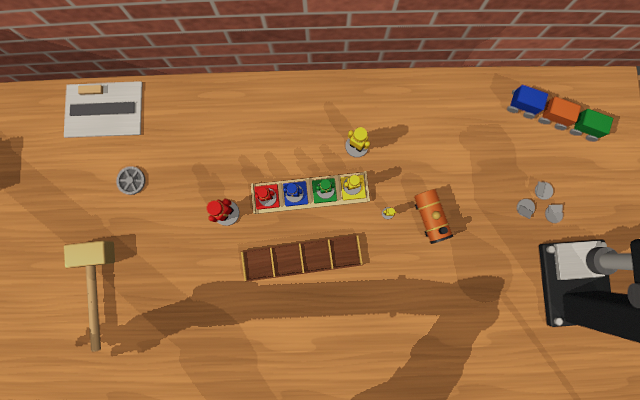

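The four on the blocks (crop top: red 230,258; blue 302,250; green 388,240; yellow 460,225) are the job's. The look-alikes are the big red (top px 224,213), the big yellow (359,140) and the tiny yellow (388,213). Reversed, the press rack left to right is yellow, green, blue, red. The next step turns pixels into positions.

```bash
cat > h.py <<'E'
import numpy as np,cv2
from bench import ctrl
def unproj(f,pts,z):
    pts=np.asarray(pts,float).reshape(-1,2)
    K=np.array([[f["fx"],0,f["cx"]],[0,f["fy"],f["cy"]],[0,0,1]]);D=np.array([f["k1"],0,0,0,0.])
    n=cv2.undistortPoints(pts.reshape(-1,1,2),K,D).reshape(-1,2)
    T=np.array(f["world_from_camera"]);d=np.c_[n,np.ones(len(n))]@T[:3,:3].T;o=T[:3,3]
    return o+d*((z-o[2])/d[:,2])[:,None]
def proj(f,P):
    T=np.linalg.inv(f["world_from_camera"]);K=np.array([[f["fx"],0,f["cx"]],[0,f["fy"],f["cy"]],[0,0,1]])
    r=cv2.Rodrigues(T[:3,:3])[0]
    return cv2.projectPoints(np.asarray(P,float).reshape(-1,1,3),r,T[:3,3],K,np.array([f["k1"],0,0,0,0.]))[0].reshape(-1,2)
E
python3 - <<'E'
from h import *
f=ctrl.grab_frame("top");im=f["pixels"].astype(int)
P=lambda c:(np.array(c)/2.66+[180,100])
np.set_printoptions(precision=4,suppress=True)
# press rack rim corners (crop), z=.02
c=[P(x) for x in [(163,403),(173,480),(473,358),(486,436)]]
w=unproj(f,c,.02);print("rack corners\n",w,"\nmean",w.mean(0),"yaw",np.arctan2(*( (w[0]+w[1]-w[2]-w[3])[:2]*[-1,1])))
for n,p,z in [("bigred base",(125,299),.006),("bigred hat",(93,285),.13),("bigyel base",(470,123),.006),("tiny",(553,300),.0),("boiler",(675,308),.05),("r hat",(222,250),.116),("b hat",(299,240),.116),("g hat",(385,228),.116),("y hat",(464,214),.116),("rb",(234,257),.032),("bb",(304,252),.032),("gb",(389,242),.032),("yb",(460,231),.032)]:
    print(n,unproj(f,[P(p)],z)[0])
# block plane: colour regions
hsv=cv2.cvtColor(f["pixels"],cv2.COLOR_RGB2HSV)
for t in ["red_block","blue_block","green_block","yellow_block"]:
    for d in ctrl.cut_out("top",t)[:1]:
        r=d["region"];ys,xs=np.nonzero(r);rc=cv2.minAreaRect(np.c_[xs,ys].astype(np.float32))
        print(t,d["p"],unproj(f,[rc[0]],.026)[0],np.round(rc[1],1),rc[2])
E
```

```text
rack corners
 [[ 0.489   0.0898  0.02  ]
 [ 0.42    0.0813  0.02  ]
 [ 0.5229 -0.1908  0.02  ]
 [ 0.4527 -0.2002  0.02  ]] 
mean [ 0.4712 -0.055   0.02  ] yaw 0.11801266849829233
bigred base [0.5853 0.1272 0.006 ]
bigred hat [0.5858 0.1257 0.13  ]
bigyel base [ 0.7428 -0.1962  0.006 ]
tiny [ 0.5753 -0.2681  0.    ]
boiler [ 0.5614 -0.3684  0.05  ]
r hat [0.6139 0.0216 0.116 ]
b hat [ 0.6206 -0.0424  0.116 ]
g hat [ 0.6289 -0.1139  0.116 ]
y hat [ 0.6391 -0.1798  0.116 ]
rb [0.6185 0.0225 0.032 ]
bb [ 0.6215 -0.0407  0.032 ]
gb [ 0.6287 -0.1175  0.032 ]
yb [ 0.6372 -0.1818  0.032 ]
red_block 0.8 [0.6209 0.0259 0.026 ] [23.2 23.2] 85.91438293457031
blue_block 0.8 [ 0.6263 -0.0426  0.026 ] [23.2 23.1] 85.60128784179688
green_block 0.65 [ 0.6311 -0.1122  0.026 ] [23.1 22.7] 82.87498474121094
yellow_block 0.59 [ 0.6368 -0.1819  0.026 ] [23.  23.2] 83.6598129272461
```

{"api": "arm_command", "payload": {
  "series": [
    [[85,4,-8,2.6,0,0,-0.7],[85,4,-8,2.6,0,0,-0.7],[85,4,-8,2.6,0,0,-0.7],[85,4,-8,2.6,0,0,-0.7],[85,4,-8,2.6,0,0,-0.7],[85,4,-8,2.6,0,0,-0.7],[85,4,-8,2.6,0,0,-0.7],[85,4,-8,2.6,0,0,-0.7],[85,4,-8,2.6,0,0,-0.7],[85,4,-8,2.6,0,0,-0.7],[85,4,-8,2.6,0,0,-0.7],[85,4,-8,2.6,0,0,-0.7]]
  ]
}}

```text
time: 2.55
tcp_pos: [0.3799, 0.3034, 0.3612]
tool_rot: [[-0.581, 0.814, -0.0], [0.814, 0.581, 0.001], [0.001, 0.0, -1.0]]
ft_force: [-0.2, 0.2, 0.3]
opening: 0.0845
```

{"api": "arm_command", "payload": {
  "series": [
    [[85,3.6,-7.6,0,0,0,-0.54],[85,3.6,-7.6,0,0,0,-0.54],[85,3.6,-7.6,0,0,0,-0.54],[85,3.6,-7.6,0,0,0,-0.54],[85,3.6,-7.6,0,0,0,-0.54],[85,3.6,-7.6,0,0,0,-0.54],[85,3.6,-7.6,0,0,0,-0.54],[85,3.6,-7.6,0,0,0,-0.54],[85,3.6,-7.6,0,0,0,-0.54],[85,3.6,-7.6,0,0,0,-0.54],[85,3.6,-7.6,0,0,0,-0.54],[85,3.6,-7.6,0,0,0,-0.54]]
  ]
}}

```text
time: 3.75
tcp_pos: [0.5598, -0.0732, 0.3603]
tool_rot: [[-0.085, 0.996, -0.002], [0.996, 0.085, 0.002], [0.003, -0.002, -1.0]]
ft_force: [0.2, 0.4, 0.5]
opening: 0.085
```

```bash
python3 - <<'E'
from h import *
f=ctrl.grab_frame("wrist");cv2.imwrite("pics/w1.png",f["pixels"][:,:,::-1])
print(np.round(f["world_from_camera"],3),f["fx"],f["k1"]);o=ctrl.get_obs();print(o["time"],o["tcp_pos"],o["q"])
E
```

```text
[[ 0.996  0.083  0.022  0.554]
 [ 0.086 -0.959 -0.27  -0.005]
 [-0.001  0.27  -0.963  0.502]
 [ 0.     0.     0.     1.   ]] 313.5780339773275 -0.056969549736181846
3.8 [ 0.55973199 -0.07349062  0.36053715] [-0.46874345  0.30219014  0.67544315  1.84796755 -0.21651333  1.06666891
  0.37513957]
```

View pics/w1.png

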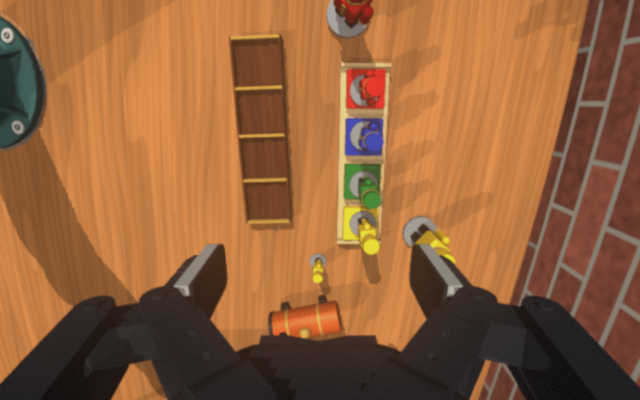

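The wrist picture shows the press rack around (262,130) and the start rack around (365,155), with the soldiers at about (365,88), (365,137), (365,187) and (362,228). An enlarged crop comes next.

```bash
python3 - <<'E'
from h import *
a=cv2.imread("pics/w1.png")
c=cv2.resize(a[60:255,330:400],None,fx=3,fy=3,interpolation=cv2.INTER_CUBIC)
d=cv2.resize(a[25:240,225:300],None,fx=2.7,fy=2.7,interpolation=cv2.INTER_CUBIC)
o=np.zeros((600,800,3),np.uint8);o[:585,:210]=c;o[:580,220:422]=d[:580,:202]
t=cv2.imread("pics/top0.png");e=cv2.resize(t[170:220,250:375],None,fx=3,fy=3,interpolation=cv2.INTER_CUBIC);o[:150,425:800]=e
cv2.imwrite("pics/w1c.png",o)
E
```

```text
(no output)
```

View pics/w1c.png

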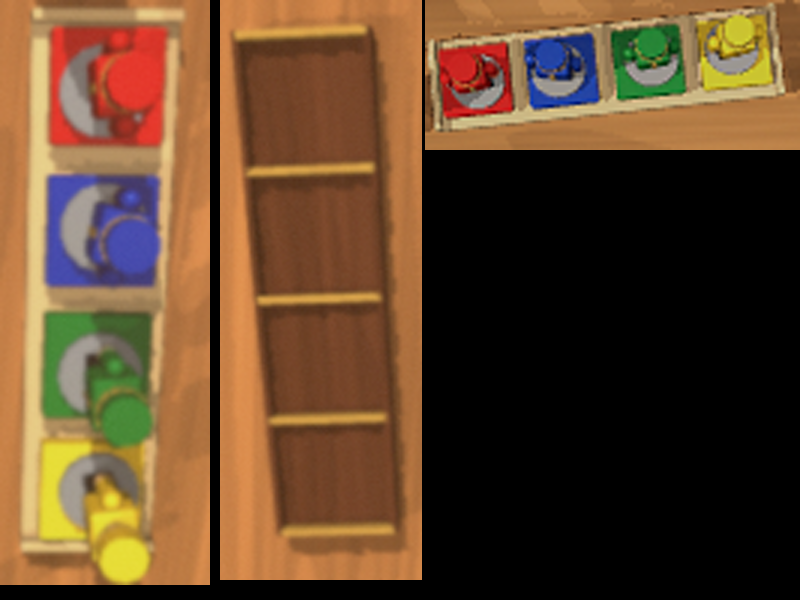

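{"api": "arm_command", "payload": {
  "series": [
    [[85,1.2,0.3,-2.2,0,0,0],[85,1.2,0.3,-2.2,0,0,0],[85,1.2,0.3,-2.2,0,0,0],[85,1.2,0.3,-2.2,0,0,0]]
  ]
}}

```text
time: 4.2
tcp_pos: [0.6186, -0.0542, 0.2464]
tool_rot: [[-0.09, 0.996, -0.008], [0.996, 0.09, 0.004], [0.004, -0.008, -1.0]]
ft_force: [-1.0, -0.4, 0.3]
opening: 0.0848
```

```bash
python3 - <<'E'
from h import *
f=ctrl.grab_frame("wrist");a=f["pixels"][:,:,::-1];cv2.imwrite("pics/w2.png",a)
import pickle;pickle.dump(f,open("w2.pkl","wb"))
cv2.imwrite("pics/w2c.png",cv2.resize(a[0:240,180:420],None,fx=2.5,fy=2.5,interpolation=cv2.INTER_CUBIC))
E
```

```text
(no output)
```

View pics/w2c.png

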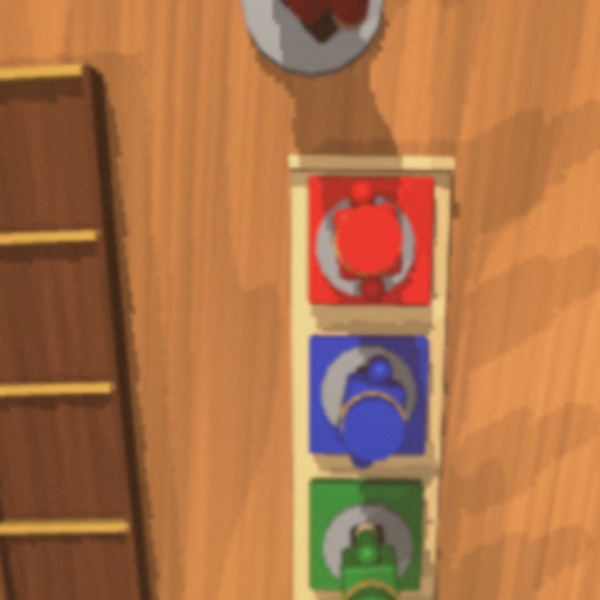

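```bash
python3 - <<'E'
from h import *
import pickle;f=pickle.load(open("w2.pkl","rb"))
np.set_printoptions(precision=4,suppress=True)
P=lambda c:(np.array(c)/2.5+[180,0])
print("bases",unproj(f,[P(p) for p in [(365,246),(369,394),(367,548)]],.032))
print("hats",unproj(f,[P(p) for p in [(369,240),(373,432)]],.116))
print("blocks",unproj(f,[P(p) for p in [(371,240),(369,395),(367,534)]],.026))
print("arms",unproj(f,[P(p) for p in [(362,190),(373,290),(379,369),(362,462)]],.09))
print("rack right rim",unproj(f,[P(p) for p in [(84,71),(97,236),(113,388),(129,527)]],.02))
a=cv2.imread("pics/w1.png");import json
f1=ctrl.grab_frame("wrist")
# big red base
print("bigred",unproj(f,[P((313,5))],.006))
E
```

```text
bases [[ 0.6191  0.0238  0.032 ]
 [ 0.6273 -0.041   0.032 ]
 [ 0.6337 -0.1155  0.032 ]]
hats [[ 0.619   0.0236  0.116 ]
 [ 0.6269 -0.0414  0.116 ]]
blocks [[ 0.6216  0.0268  0.026 ]
 [ 0.6276 -0.0423  0.026 ]
 [ 0.6334 -0.1104  0.026 ]]
arms [[ 0.6153  0.0416  0.09  ]
 [ 0.6227  0.0068  0.09  ]
 [ 0.6279 -0.0221  0.09  ]
 [ 0.625  -0.059   0.09  ]]
rack right rim [[ 0.4904  0.0874  0.02  ]
 [ 0.4976  0.0181  0.02  ]
 [ 0.5063 -0.0509  0.02  ]
 [ 0.5152 -0.12    0.02  ]]
bigred [[0.5867 0.1254 0.006 ]]
```

Red's base and hat agree at (0.619, 0.024). Its yaw is about 0.2, and the rack is at (0.471, −0.055) with yaw 0.118. I'll move above red.

{"api": "arm_command", "payload": {
  "series": [
    [[85,0,1.56,-0.5,0,0,0.11],[85,0,1.56,-1.5,0,0,0.11],[85,0,1.56,-1.5,0,0,0.11],[85,0,1.56,-1.5,0,0,0.11],[85,0,1.56,-1.5,0,0,0.11]]
  ]
}}

```text
time: 4.8
tcp_pos: [0.6201, 0.0182, 0.1777]
tool_rot: [[-0.193, 0.981, 0.0], [0.981, 0.193, 0.001], [0.001, 0.0, -1.0]]
ft_force: [-0.0, -1.0, 0.2]
opening: 0.0852
```

```bash
python3 - <<'E'
from h import *
f=ctrl.grab_frame("wrist");a=f["pixels"][:,:,::-1];cv2.imwrite("pics/w3.png",a)
print(ctrl.get_obs()["tcp_pos"])
E
```

```text
[0.62058171 0.01763932 0.17814452]
```

View pics/w3.png

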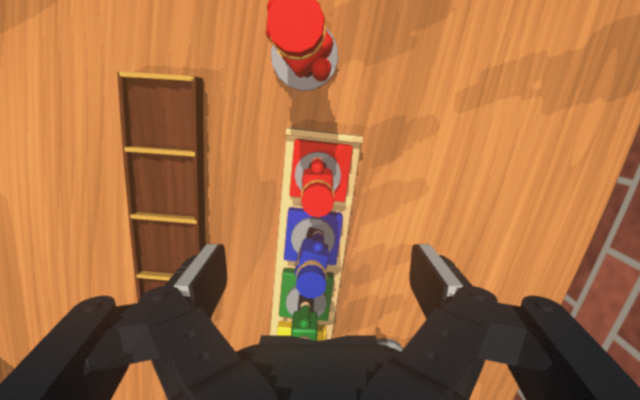

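The red soldier (318,175) is centred between the fingers. Descending.

{"api": "arm_command", "payload": {
  "series": [
    [[85,0,0.13,-0.5,0,0,0.01],[85,-0.03,0.13,-1.0,0,0,0.01],[85,-0.03,0.13,-1.5,0,0,0.01],[85,-0.03,0.13,-1.9,0,0,0.01],[85,-0.03,0.13,-2.2,0,0,0.01],[85,-0.03,0.13,-2.4,0,0,0.01],[85,-0.03,0.13,-2.4,0,0,0.01],[85,-0.03,0.13,-2.4,0,0,0.01]]
  ]
}}

```text
time: 5.65
tcp_pos: [0.6199, 0.0236, 0.0589]
tool_rot: [[-0.201, 0.979, 0.003], [0.979, 0.201, 0.0], [-0.0, 0.003, -1.0]]
ft_force: [0.2, 0.7, 0.0]
opening: 0.085
```

```bash
python3 - <<'E'
from h import *
f=ctrl.grab_frame("wrist");a=f["pixels"][:,:,::-1];cv2.imwrite("pics/w4.png",a)
print(ctrl.get_obs()["tcp_pos"])
g=ctrl.grab_frame("scene");b=g["pixels"][:,:,::-1]
cv2.imwrite("pics/s4.png",cv2.resize(b[90:250,280:480],None,fx=3,fy=3))
E
```

```text
[0.62001758 0.02375731 0.05916264]
```

View pics/w4.png

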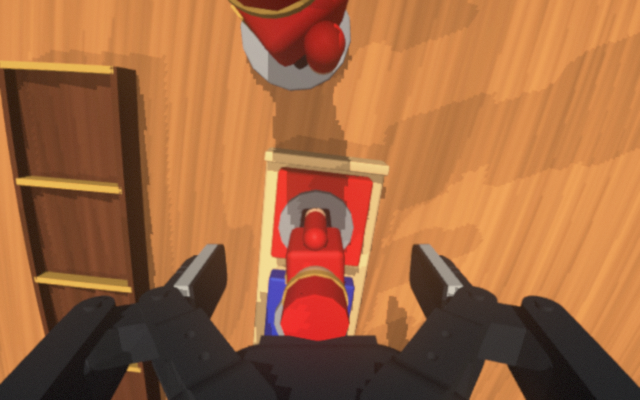

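View pics/s4.png

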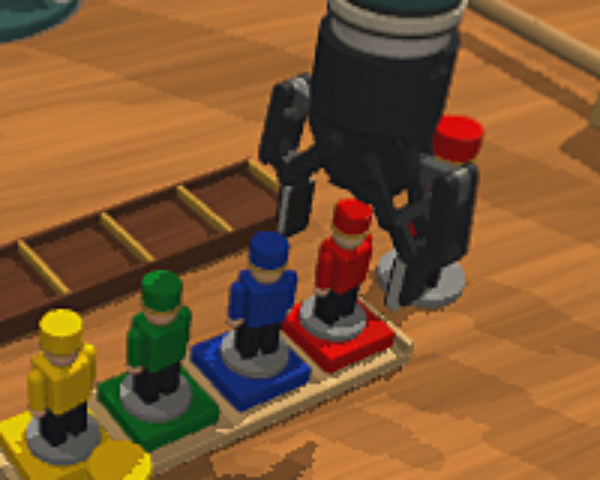

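Red sits at (318,225), centred between the pads, with the neighbours clear. Closing the fingers.

{"api": "arm_command", "payload": {
  "series": [
    [[15,0,0,0,0,0,0],[15,0,0,0,0,0,0],[15,0,0,0,0,0,0],[15,0,0,0,0,0,0],[15,0,0,0,0,0,0],[15,0,0,0,0,0,0],[15,0,0,0,0,0,0],[15,0,0,0,0,0,0]]
  ],
  "grip_force": 35
}}

```text
time: 6.55
tcp_pos: [0.62, 0.0241, 0.0593]
tool_rot: [[-0.202, 0.979, 0.003], [0.979, 0.202, 0.001], [0.0, 0.003, -1.0]]
ft_force: [-0.9, 0.4, 2.7]
opening: 0.0234
```

{"api": "arm_command", "payload": {
  "series": [
    [[15,0,0,0.3,0,0,0],[15,0,0,0.9,0,0,0],[15,0,0,1.6,0,0,0],[15,0,0,2.4,0,0,0],[15,0,0,2.4,0,0,0],[15,-0.5,-0.7,2.4,0,0,-0.085],[15,-1,-1.4,2.4,0,0,-0.085],[15,-1.5,-2.0,2.4,0,0,-0.085],[15,-2,-2.7,2.4,0,0,-0.085],[15,-2.5,-3.3,2.4,0,0,-0.085],[15,-2.73,-3.67,2.4,0,0,-0.085],[15,-2.73,-3.67,2.4,0,0,-0.085]]
  ]
}}

```text
time: 7.75
tcp_pos: [0.4804, -0.1629, 0.1797]
tool_rot: [[-0.111, 0.994, 0.002], [0.994, 0.111, -0.001], [-0.001, 0.002, -1.0]]
ft_force: [-0.1, -0.6, -0.7]
opening: 0.0235
```

```bash
python3 - <<'E'
from h import *
f=ctrl.grab_frame("wrist");a=f["pixels"][:,:,::-1];cv2.imwrite("pics/w5.png",a)
print(ctrl.get_obs()["tcp_pos"],ctrl.get_obs()["opening"])
g=ctrl.grab_frame("scene");b=g["pixels"][:,:,::-1]
cv2.imwrite("pics/s5.png",cv2.resize(b[50:250,200:450],None,fx=3,fy=3))
E
```

```text
[ 0.48229806 -0.1607971   0.17956735] 0.023305201461885652
```

View pics/w5.png

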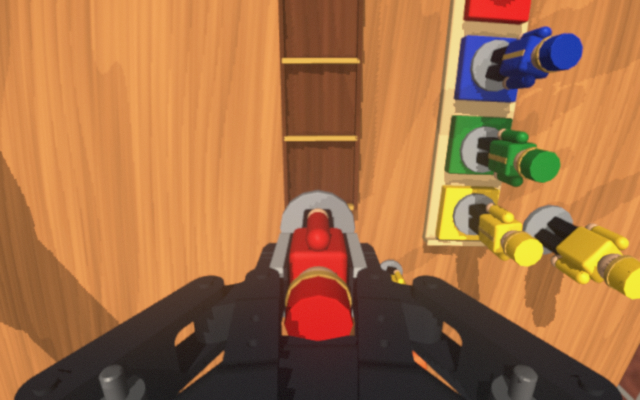

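View pics/s5.png

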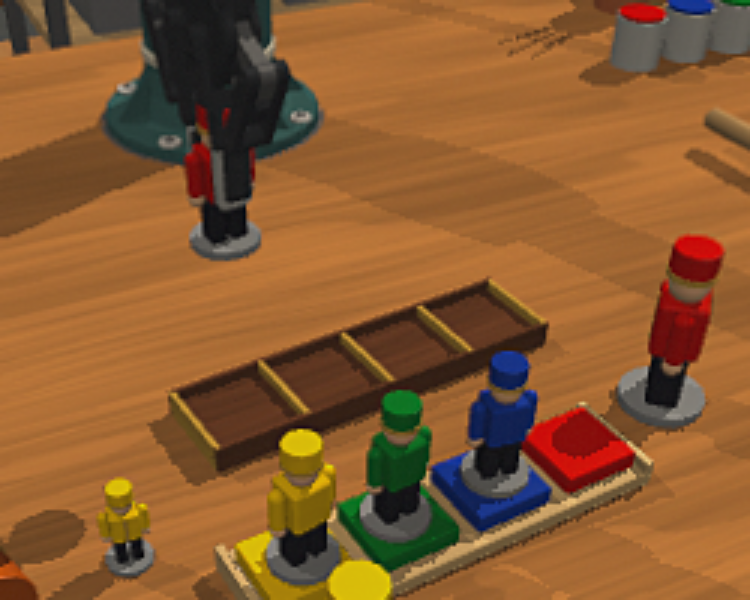

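Red is held upright over the right end pocket. Lowering.

{"api": "arm_command", "payload": {
  "series": [
    [[15,0.02,0.03,-0.5,0,0,0],[15,0.02,0.03,-1.1,0,0,0],[15,0.02,0.03,-1.7,0,0,0],[15,0.02,0.03,-2.1,0,0,0],[15,0.02,0.03,-2.4,0,0,0],[15,0.02,0.03,-2.55,0,0,0],[15,0.02,0.03,-2.6,0,0,0],[15,0.02,0.03,-2.65,0,0,0],[15,0.02,0.03,-2.65,0,0,0]]
  ]
}}

```text
time: 8.75
tcp_pos: [0.4851, -0.1577, 0.0473]
tool_rot: [[-0.117, 0.993, 0.005], [0.993, 0.117, 0.001], [0.0, 0.005, -1.0]]
ft_force: [-0.1, 0.8, -0.3]
opening: 0.0235
```

```bash
python3 - <<'E'
from h import *
f=ctrl.grab_frame("wrist");a=f["pixels"][:,:,::-1];cv2.imwrite("pics/w6.png",a[:,150:500])
o=ctrl.get_obs();print(o["tcp_pos"],o["ft_force"])
E
```

```text
[ 0.48507031 -0.15780282  0.04744366] [-0.49790943  0.34213858  0.10253413]
```

View pics/w6.png

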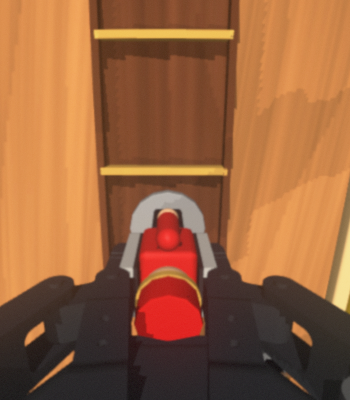

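Red is centred in the pocket, with a base gap of about 10 mm to the divider. Lowering the last 2 mm and releasing.

{"api": "arm_command", "payload": {
  "series": [
    [[15,-0.03,-0.02,-0.04,0,0,0],[15,-0.03,-0.02,-0.04,0,0,0],[30,-0.03,-0.02,-0.04,0,0,0],[50,-0.03,-0.02,-0.04,0,0,0],[85,-0.03,-0.02,-0.04,0,0,0],[85,-0.03,-0.02,-0.04,0,0,0],[85,-0.03,-0.02,-0.04,0,0,0],[85,-0.03,-0.02,0.3,0,0,0],[85,-0.03,-0.02,1.0,0,0,0],[85,-0.03,-0.02,2.0,0,0,0],[85,-0.03,-0.02,3.0,0,0,0],[85,-0.03,-0.02,3.0,0,0,0]]
  ]
}}

```text
time: 10.0
tcp_pos: [0.4875, -0.1607, 0.2031]
tool_rot: [[-0.117, 0.993, 0.017], [0.993, 0.117, -0.002], [-0.004, 0.016, -1.0]]
ft_force: [1.6, -1.5, 0.0]
opening: 0.0848
```

```bash
python3 - <<'E'
from h import *
f=ctrl.grab_frame("wrist");a=f["pixels"][:,:,::-1];cv2.imwrite("pics/w7.png",a)
o=ctrl.get_obs();print(o["tcp_pos"],o["time"])
g=ctrl.grab_frame("scene");b=g["pixels"][:,:,::-1]
cv2.imwrite("pics/s7.png",cv2.resize(b[50:250,200:450],None,fx=3,fy=3))
E
```

```text
[ 0.48578178 -0.15951646  0.20055344] 10.05
```

View pics/w7.png

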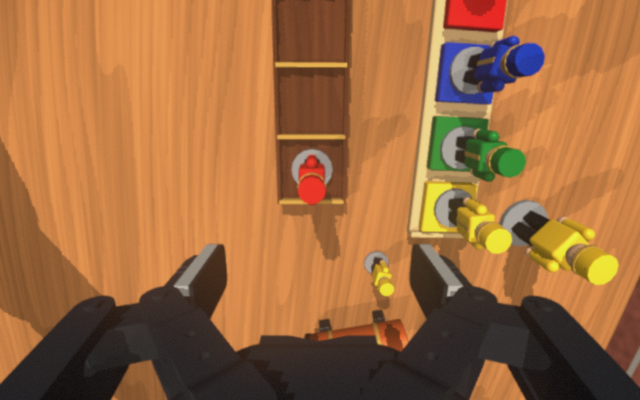

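View pics/s7.png

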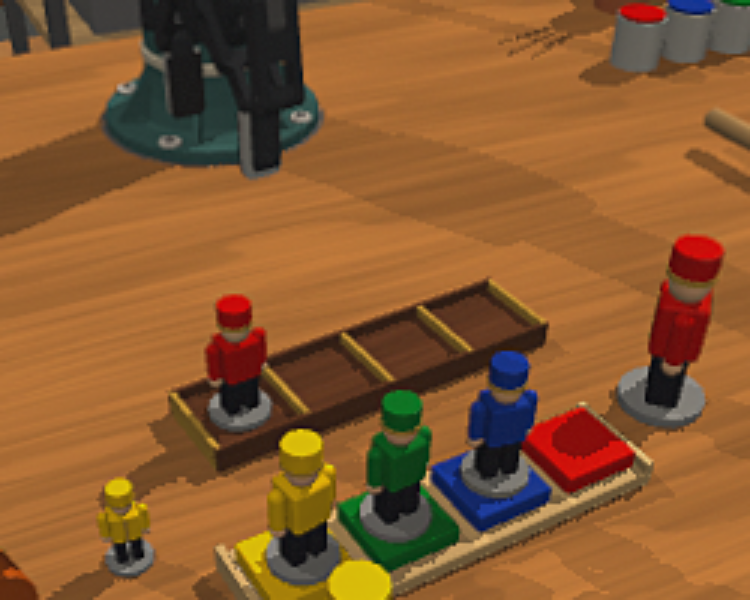

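Red stands in the right end pocket at (312,168). Next is blue, at (0.627, −0.041) with yaw about −0.08.

{"api": "arm_command", "payload": {
  "series": [
    [[85,0.7,0.6,0,0,0,-0.2],[85,1.4,1.2,0,0,0,-0.2],[85,2.1,1.8,0,0,0,-0.2],[85,2.83,2.37,0,0,0,-0.2],[85,2.83,2.37,-0.4,0,0,-0.2],[85,2.83,2.37,-0.4,0,0,-0.2],[85,2.83,2.37,-0.4,0,0,-0.2]]
  ]
}}

```text
time: 10.8
tcp_pos: [0.6235, -0.0411, 0.1768]
tool_rot: [[0.084, 0.997, 0.003], [0.997, -0.084, -0.001], [-0.001, 0.003, -1.0]]
ft_force: [0.2, -0.1, 1.0]
opening: 0.0847
```

```bash
python3 - <<'E'
from h import *
f=ctrl.grab_frame("wrist");a=f["pixels"][:,:,::-1];cv2.imwrite("pics/w8.png",a)
import pickle;pickle.dump(f,open("w8.pkl","wb"))
o=ctrl.get_obs();print(o["tcp_pos"],o["time"],o["tool_rot"])
E
```

```text
[ 0.62395825 -0.0416715   0.17777193] 10.85 [[ 0.0844136   0.99641973  0.00469756]
 [ 0.99643025 -0.08440764 -0.00145439]
 [-0.00105268  0.00480356 -0.99998791]]
```

View pics/w8.png

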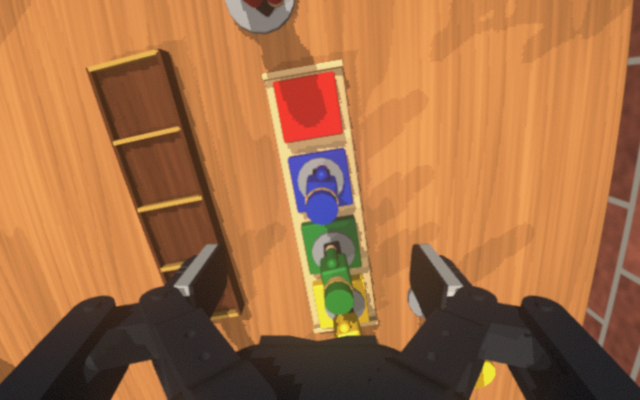

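Blue is centred at (321,180) and needs about 3 mm more in x. Descend and close.

{"api": "arm_command", "payload": {
  "series": [
    [[85,0.06,0,-0.5,0,0,0],[85,0.06,0,-1.0,0,0,0],[85,0.06,0,-1.5,0,0,0],[85,0.06,0,-1.9,0,0,0],[85,0.06,0,-2.2,0,0,0],[85,0.06,0,-2.4,0,0,0],[85,0.06,0,-2.4,0,0,0],[85,0.06,0,-2.4,0,0,0]]
  ]
}}

```text
time: 11.65
tcp_pos: [0.6274, -0.0422, 0.0584]
tool_rot: [[0.085, 0.996, 0.006], [0.996, -0.085, -0.002], [-0.001, 0.006, -1.0]]
ft_force: [1.1, 0.1, 0.1]
opening: 0.0847
```

{"api": "arm_command", "payload": {
  "series": [
    [[15,0,0,0,0,0,0],[15,0,0,0,0,0,0],[15,0,0,0,0,0,0],[15,0,0,0,0,0,0],[15,0,0,0,0,0,0],[15,0,0,0,0,0,0],[15,0,0,0,0,0,0],[15,0,0,0,0,0,0]]
  ],
  "grip_force": 35
}}

```text
time: 12.45
tcp_pos: [0.6275, -0.0422, 0.0588]
tool_rot: [[0.085, 0.996, 0.006], [0.996, -0.085, -0.001], [-0.001, 0.006, -1.0]]
ft_force: [-0.4, -0.0, 4.9]
opening: 0.0236
```

{"api": "arm_command", "payload": {
  "series": [
    [[15,0,0,0.3,0,0,0],[15,0,0,0.9,0,0,0],[15,0,0,1.6,0,0,0],[15,0,0,2.4,0,0,0],[15,-0.3,-0.1,2.4,0,0,0.05],[15,-1.0,-0.3,2.4,0,0,0.1],[15,-1.7,-0.5,2.4,0,0,0.15],[15,-2.4,-0.8,2.4,0,0,0.2],[15,-3.05,-0.98,2.4,0,0,0.2],[15,-3.05,-0.98,2.4,0,0,0.2],[15,-3.05,-0.98,2.4,0,0,0.2]]
  ]
}}

```text
time: 13.55
tcp_pos: [0.4744, -0.0915, 0.1794]
tool_rot: [[-0.113, 0.994, 0.007], [0.994, 0.113, 0.0], [-0.001, 0.007, -1.0]]
ft_force: [0.4, 0.1, -0.2]
opening: 0.0233
```

```bash
python3 - <<'E'
from h import *
f=ctrl.grab_frame("wrist");a=f["pixels"][:,:,::-1];cv2.imwrite("pics/w9.png",a)
o=ctrl.get_obs();print(o["tcp_pos"],o["time"],o["opening"])
E
```

```text
[ 0.47584002 -0.09115603  0.17936783] 13.6 0.0234591195966495
```

View pics/w9.png

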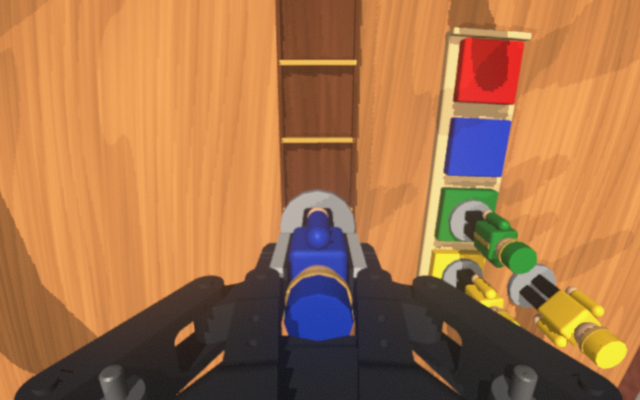

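Blue is upright over the third pocket, with its target divider at (318,140). Lowering.

{"api": "arm_command", "payload": {
  "series": [
    [[15,-0.02,0,-0.5,0,0,0],[15,-0.03,0,-1.1,0,0,0],[15,-0.03,0,-1.7,0,0,0],[15,-0.03,0,-2.1,0,0,0],[15,-0.03,0,-2.4,0,0,0],[15,-0.03,0,-2.55,0,0,0],[15,-0.03,0,-2.6,0,0,0],[15,-0.03,0,-2.65,0,0,0],[15,-0.03,0,-2.65,0,0,0]]
  ]
}}

```text
time: 14.5
tcp_pos: [0.4751, -0.0912, 0.0472]
tool_rot: [[-0.115, 0.993, 0.009], [0.993, 0.115, -0.0], [-0.002, 0.009, -1.0]]
ft_force: [-0.4, 0.8, -0.1]
opening: 0.0233
```

```bash
python3 - <<'E'
from h import *
f=ctrl.grab_frame("wrist");a=f["pixels"][:,:,::-1];cv2.imwrite("pics/w10.png",a[:,150:500])
o=ctrl.get_obs();print(o["tcp_pos"],o["ft_force"])
E
```

```text
[ 0.47497463 -0.09117146  0.04736983] [-0.24696493  0.37181385 -1.20931738]
```

View pics/w10.png

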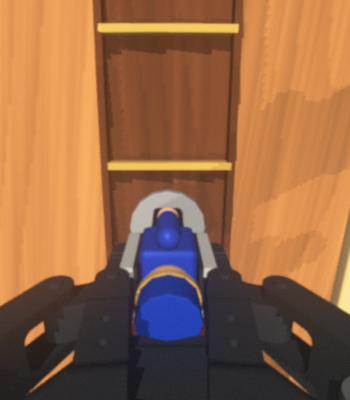

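{"api": "arm_command", "payload": {
  "series": [
    [[15,0,0.02,-0.05,0,0,0],[15,0,0.02,-0.05,0,0,0],[30,0,0.02,-0.05,0,0,0],[50,0,0.02,-0.05,0,0,0],[85,0,0.02,-0.05,0,0,0],[85,0,0.02,-0.05,0,0,0],[85,0,0.02,-0.05,0,0,0],[85,0,0.02,0.3,0,0,0],[85,0,0.02,1.0,0,0,0],[85,0,0.02,2.0,0,0,0],[85,0,0.02,3.0,0,0,0],[85,0,0.02,3.0,0,0,0]]
  ]
}}

```text
time: 15.75
tcp_pos: [0.4789, -0.0913, 0.2026]
tool_rot: [[-0.115, 0.993, 0.021], [0.993, 0.115, -0.001], [-0.004, 0.021, -1.0]]
ft_force: [0.5, -0.9, -0.1]
opening: 0.0852
```

```bash
python3 - <<'E'
from h import *
f=ctrl.grab_frame("wrist");a=f["pixels"][:,:,::-1];cv2.imwrite("pics/w11.png",a)
import pickle;pickle.dump(f,open("w11.pkl","wb"))
o=ctrl.get_obs();print(o["tcp_pos"],o["time"])
cv2.imwrite("pics/w11c.png",cv2.resize(a[100:300,240:500],None,fx=3,fy=3,interpolation=cv2.INTER_CUBIC))
E
```

```text
[ 0.47719522 -0.0903956   0.20027341] 15.8
```

View pics/w11c.png

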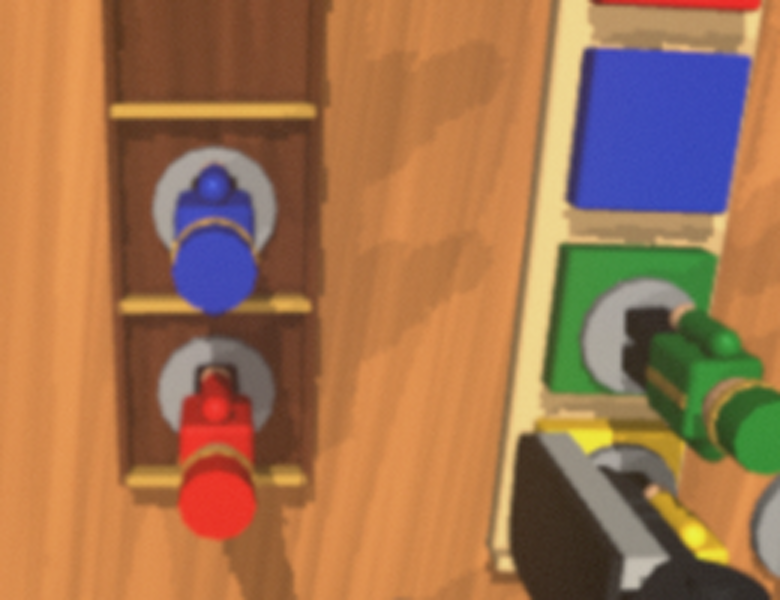

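Blue stands centred in its pocket at crop (214,205). Next is green.

{"api": "arm_command", "payload": {
  "series": [
    [[85,0.8,0,0,0,0,-0.02],[85,1.6,-0.2,0,0,0,-0.02],[85,2.4,-0.4,0,0,0,-0.02],[85,3.13,-0.5,0,0,0,-0.02],[85,3.13,-0.5,-0.4,0,0,-0.02],[85,3.13,-0.5,-0.4,0,0,-0.02],[85,3.13,-0.5,-0.4,0,0,-0.02]]
  ]
}}

```text
time: 16.5
tcp_pos: [0.6316, -0.1152, 0.1785]
tool_rot: [[-0.095, 0.995, 0.012], [0.996, 0.095, 0.0], [-0.001, 0.012, -1.0]]
ft_force: [0.5, -0.5, -0.1]
opening: 0.0851
```

```bash
python3 - <<'E'
from h import *
f=ctrl.grab_frame("wrist");a=f["pixels"][:,:,::-1];cv2.imwrite("pics/w12.png",a)
import pickle;pickle.dump(f,open("w12.pkl","wb"))
o=ctrl.get_obs();print(o["tcp_pos"],o["time"],o["tool_rot"])
cv2.imwrite("pics/w12c.png",cv2.resize(a[100:300,200:460],None,fx=3,fy=3,interpolation=cv2.INTER_CUBIC))
E
```

```text
[ 0.63208061 -0.11543103  0.17941056] 16.55 [[-9.44327399e-02  9.95438046e-01  1.36218216e-02]
 [ 9.95530167e-01  9.44439278e-02 -1.78952594e-04]
 [-1.46463456e-03  1.35440354e-02 -9.99907203e-01]]
```

View pics/w12c.png

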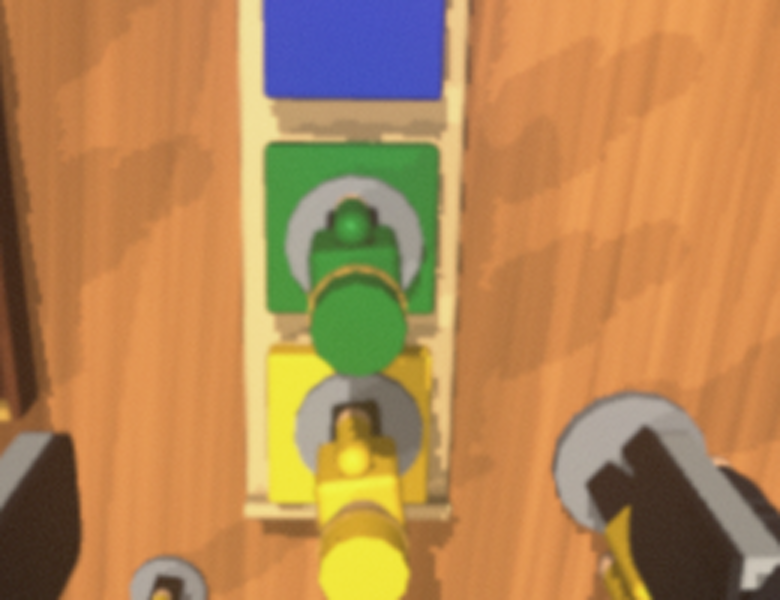

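```bash
python3 - <<'E'
from h import *
import pickle;f=pickle.load(open("w12.pkl","rb"))
P=lambda c:(np.array(c)/3+[200,100])
print(unproj(f,[P((355,242)),P((358,434))],.032))
print("hats",unproj(f,[P((358,327)),P((364,575))],.116))
print("arms",unproj(f,[P((352,224)),P((355,460))],.09))
E
```

```text
[[ 0.63409068 -0.11460039  0.032     ]
 [ 0.64140115 -0.18015931  0.032     ]]
hats [[ 0.63361421 -0.11459465  0.116     ]
 [ 0.64140837 -0.17938624  0.116     ]]
arms [[ 0.63077864 -0.09636465  0.09      ]
 [ 0.63774355 -0.16097263  0.09      ]]
```

{"api": "arm_command", "payload": {
  "series": [
    [[85,0.04,0.02,-0.5,0,0.013,0.06],[85,0.04,0.02,-1.0,0,0.013,0.06],[85,0.04,0.02,-1.5,0,0.013,0.06],[85,0.04,0.02,-1.9,0,0.013,0.06],[85,0.04,0.02,-2.2,0,0.013,0.06],[85,0.04,0.02,-2.4,0,0.013,0.06],[85,0.04,0.02,-2.42,0,0.013,0.06],[85,0.04,0.02,-2.42,0,0.013,0.06]]
  ]
}}

```text
time: 17.35
tcp_pos: [0.6344, -0.1146, 0.059]
tool_rot: [[-0.154, 0.988, 0.001], [0.988, 0.154, 0.0], [-0.0, 0.001, -1.0]]
ft_force: [0.7, -0.3, 0.2]
opening: 0.085
```

{"api": "arm_command", "payload": {
  "series": [
    [[15,0,0,0,0,0,0],[15,0,0,0,0,0,0],[15,0,0,0,0,0,0],[15,0,0,0,0,0,0],[15,0,0,0,0,0,0],[15,0,0,0,0,0,0],[15,0,0,0,0,0,0],[15,0,0,0,0,0,0]]
  ],
  "grip_force": 35
}}

```text
time: 18.15
tcp_pos: [0.6345, -0.1146, 0.0593]
tool_rot: [[-0.154, 0.988, 0.002], [0.988, 0.154, 0.0], [0.0, 0.002, -1.0]]
ft_force: [-2.1, -0.4, 4.1]
opening: 0.0234
```

{"api": "arm_command", "payload": {
  "series": [
    [[15,0,0,0.3,0,0,0],[15,0,0,0.9,0,0,0],[15,0,0,1.6,0,0,0],[15,0,0,2.4,0,0,0],[15,-0.3,0.2,2.4,0,0,-0.036],[15,-1.0,0.6,2.4,0,0,-0.036],[15,-1.7,1.0,2.4,0,0,-0.036],[15,-2.4,1.4,2.4,0,0,-0.036],[15,-3.0,1.7,2.4,0,0,-0.036],[15,-3.35,1.89,2.4,0,0,-0.036],[15,-3.35,1.89,2.4,0,0,-0.036],[15,-3.35,1.89,2.4,0,0,-0.036]]
  ]
}}

```text
time: 19.35
tcp_pos: [0.4677, -0.0202, 0.1799]
tool_rot: [[-0.118, 0.993, 0.004], [0.993, 0.118, 0.0], [-0.0, 0.004, -1.0]]
ft_force: [1.0, -0.5, -0.5]
opening: 0.0234
```

```bash
python3 - <<'E'
from h import *
f=ctrl.grab_frame("wrist");a=f["pixels"][:,:,::-1];cv2.imwrite("pics/w13.png",a)
o=ctrl.get_obs();print(o["tcp_pos"],o["time"],o["opening"],o["tool_rot"][:,1:])
E
```

```text
[ 0.46856646 -0.02053691  0.17995258] 19.4 0.023668251184133283 [[ 9.92999453e-01  4.36510593e-03]
 [ 1.18040484e-01 -2.53552114e-04]
 [ 4.30465954e-03 -9.99990441e-01]]
```

View pics/w13.png

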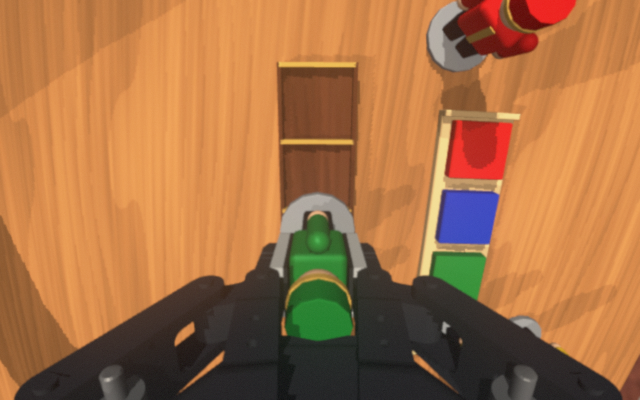

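Green is upright over the second pocket. Lowering.

{"api": "arm_command", "payload": {
  "series": [
    [[15,-0.03,0,-0.5,0,0,0],[15,-0.04,0,-1.1,0,0,0],[15,-0.04,0,-1.7,0,0,0],[15,-0.04,0,-2.1,0,0,0],[15,-0.04,0,-2.4,0,0,0],[15,-0.04,0,-2.55,0,0,0],[15,-0.04,0,-2.6,0,0,0],[15,-0.04,0,-2.66,0,0,0],[15,-0.04,0,-2.66,0,0,0]]
  ]
}}

```text
time: 20.3
tcp_pos: [0.4672, -0.0207, 0.0472]
tool_rot: [[-0.118, 0.993, 0.005], [0.993, 0.118, -0.0], [-0.001, 0.005, -1.0]]
ft_force: [0.5, 0.2, -0.8]
opening: 0.0233
```

```bash
python3 - <<'E'
from h import *
f=ctrl.grab_frame("wrist");a=f["pixels"][:,:,::-1];cv2.imwrite("pics/w14.png",a[:,150:500])
o=ctrl.get_obs();print(o["tcp_pos"],o["ft_force"])
E
```

```text
[ 0.46715673 -0.02059592  0.04740039] [-0.41764268 -0.77029571 -1.55312385]
```

View pics/w14.png

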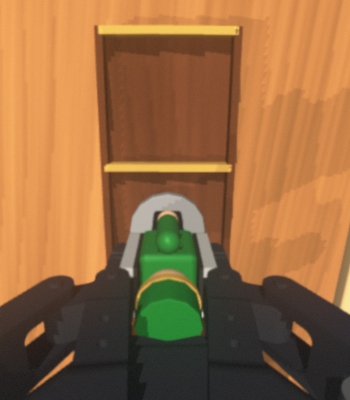

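{"api": "arm_command", "payload": {
  "series": [
    [[15,0,0,-0.05,0,0,0],[15,0,0,-0.05,0,0,0],[30,0,0,-0.05,0,0,0],[50,0,0,-0.05,0,0,0],[85,0,0,-0.05,0,0,0],[85,0,0,-0.05,0,0,0],[85,0,0,-0.05,0,0,0],[85,0,0,0.3,0,0,0],[85,0,0,1.0,0,0,0],[85,0,0,2.0,0,0,0],[85,0,0,3.0,0,0,0],[85,0,0,3.0,0,0,0]]
  ]
}}

```text
time: 21.55
tcp_pos: [0.471, -0.021, 0.2024]
tool_rot: [[-0.118, 0.993, 0.017], [0.993, 0.118, 0.001], [-0.001, 0.017, -1.0]]
ft_force: [0.6, -1.0, -0.4]
opening: 0.0848
```

```bash
python3 - <<'E'
from h import *
f=ctrl.grab_frame("wrist");a=f["pixels"][:,:,::-1];cv2.imwrite("pics/w15.png",a)
o=ctrl.get_obs();print(o["tcp_pos"],o["time"],o["tool_rot"])
E
```

```text
[ 0.46929416 -0.02038724  0.20015104] 21.6 [[-1.18790298e-01  9.92841201e-01  1.24585082e-02]
 [ 9.92919174e-01  1.18788697e-01  8.71054846e-04]
 [-6.15110824e-04  1.24737646e-02 -9.99922010e-01]]
```

View pics/w15.png

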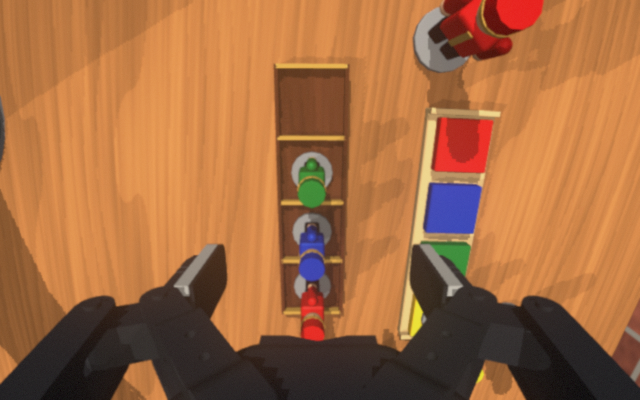

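Green stands in its pocket at (312,172). Next is yellow, the middle-sized one on the block.

{"api": "arm_command", "payload": {
  "series": [
    [[85,0.7,-0.6,0,0,0.012,0.06],[85,1.4,-1.2,0,0,0.012,0.06],[85,2.1,-1.8,0,0,0.012,0.06],[85,2.8,-2.5,0,0,0.012,0.06],[85,3.44,-3.19,0,0,0.012,0.06],[85,3.44,-3.19,-0.4,0,0.012,0.06],[85,3.44,-3.19,-0.4,0,0.012,0.06],[85,3.44,-3.19,-0.4,0,0.012,0.06]]
  ]
}}

```text
time: 22.4
tcp_pos: [0.6395, -0.1788, 0.1781]
tool_rot: [[-0.178, 0.984, -0.004], [0.984, 0.178, 0.003], [0.004, -0.004, -1.0]]
ft_force: [-0.4, 0.5, 0.1]
opening: 0.0854
```

```bash
python3 - <<'E'
from h import *
f=ctrl.grab_frame("wrist");a=f["pixels"][:,:,::-1];cv2.imwrite("pics/w16.png",a)
import pickle;pickle.dump(f,open("w16.pkl","wb"))
o=ctrl.get_obs();print(o["tcp_pos"],o["time"],o["tool_rot"][:,1:])
cv2.imwrite("pics/w16c.png",cv2.resize(a[100:300,200:460],None,fx=3,fy=3,interpolation=cv2.INTER_CUBIC))
E
```

```text
[ 0.64005872 -0.1786172   0.17909861] 22.45 [[ 0.98390832 -0.00232273]
 [ 0.17866552  0.00300509]
 [-0.00174846 -0.99999279]]
```

View pics/w16c.png

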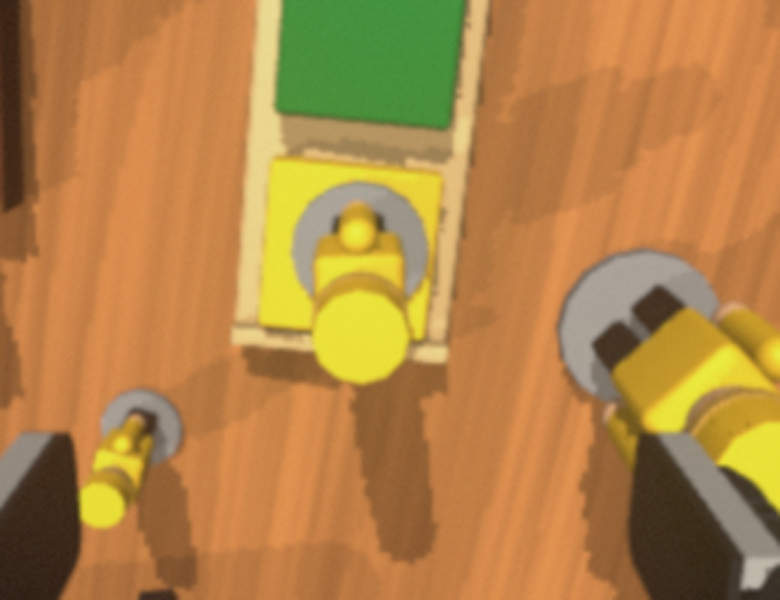

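```bash
python3 - <<'E'
from h import *
import pickle;f=pickle.load(open("w16.pkl","rb"))
P=lambda c:(np.array(c)/3+[200,100])
print(unproj(f,[P((360,249))],.032),unproj(f,[P((361,334))],.116))
print("big",unproj(f,[P((560,325)),P((640,330))],.008),unproj(f,[P((612,415)),P((612,370))],.07))
E
```

```text
[[ 0.64149854 -0.17946671  0.032     ]] [[ 0.64137321 -0.17924786  0.116     ]]
big [[ 0.71640411 -0.19943571  0.008     ]
 [ 0.74466158 -0.19619312  0.008     ]] [[ 0.72024642 -0.20586174  0.07      ]
 [ 0.71670452 -0.19239946  0.07      ]]
```

Yellow's centre is (0.6414, −0.179). The big yellow starts at x = 0.716, so I'll descend with a narrower opening.

{"api": "arm_command", "payload": {
  "series": [
    [[65,0.03,-0.01,-0.3,0,0,0],[65,0.03,-0.01,-0.8,0,0,0],[65,0.03,-0.01,-1.3,0,0,0],[65,0.03,-0.01,-1.8,0,0,0],[65,0.03,-0.01,-2.2,0,0,0],[65,0.03,-0.01,-2.4,0,0,0],[65,0.03,-0.01,-2.41,0,0,0],[65,0.03,-0.01,-2.41,0,0,0]]
  ]
}}

```text
time: 23.25
tcp_pos: [0.6418, -0.179, 0.0591]
tool_rot: [[-0.179, 0.984, -0.002], [0.984, 0.179, 0.003], [0.003, -0.001, -1.0]]
ft_force: [0.2, -0.3, 0.9]
opening: 0.065
```

{"api": "arm_command", "payload": {
  "series": [
    [[15,0,0,0,0,0,0],[15,0,0,0,0,0,0],[15,0,0,0,0,0,0],[15,0,0,0,0,0,0],[15,0,0,0,0,0,0],[15,0,0,0,0,0,0],[15,0,0,0,0,0,0]]
  ],
  "grip_force": 35
}}

```text
time: 23.95
tcp_pos: [0.6423, -0.1791, 0.06]
tool_rot: [[-0.179, 0.984, -0.001], [0.984, 0.179, 0.003], [0.003, -0.0, -1.0]]
ft_force: [-1.1, 0.8, 5.8]
opening: 0.0237
```

{"api": "arm_command", "payload": {
  "series": [
    [[15,0,0,0.4,0,0,0],[15,0,0,1.2,0,0,0],[15,0,0,2.0,0,0,0],[15,0,0,2.4,0,0,0],[15,-0.4,0.5,2.4,0,0,-0.06],[15,-0.9,1.2,2.4,0,0,-0.06],[15,-1.5,1.9,2.4,0,0,-0.06],[15,-2.1,2.6,2.4,0,0,-0.06],[15,-2.7,3.3,2.4,0,0,-0.06],[15,-3.2,4.0,2.4,0,0,-0.06],[15,-3.67,4.57,2.4,0,0,-0.06],[15,-3.67,4.57,2.4,0,0,-0.06]]
  ]
}}

```text
time: 25.15
tcp_pos: [0.4537, 0.0538, 0.1789]
tool_rot: [[-0.127, 0.992, -0.007], [0.992, 0.127, 0.006], [0.006, -0.007, -1.0]]
ft_force: [0.1, 0.6, -1.5]
opening: 0.0232
```

```bash
python3 - <<'E'
from h import *
f=ctrl.grab_frame("wrist");a=f["pixels"][:,:,::-1];cv2.imwrite("pics/w17.png",a)
o=ctrl.get_obs();print(o["tcp_pos"],o["time"],o["opening"],o["tool_rot"][:,1:])
E
```

```text
[0.45657945 0.05156929 0.17947875] 25.2 0.023372496325386523 [[ 0.99222774 -0.00285711]
 [ 0.12441286  0.00382964]
 [-0.00235848 -0.99998859]]
```

View pics/w17.png

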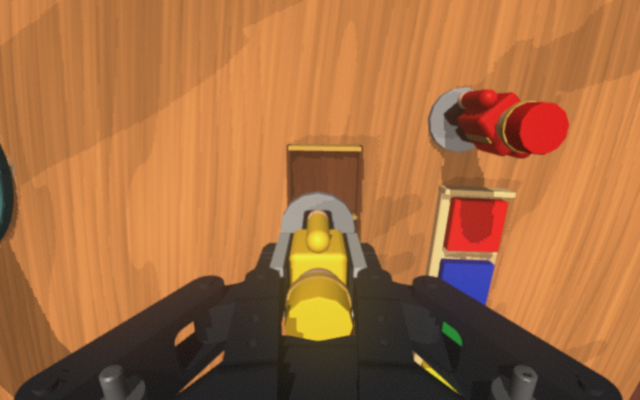

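{"api": "arm_command", "payload": {
  "series": [
    [[15,0.03,-0.04,-0.5,0,0,0],[15,0.03,-0.04,-1.1,0,0,0],[15,0.03,-0.04,-1.7,0,0,0],[15,0.03,-0.04,-2.1,0,0,0],[15,0.03,-0.04,-2.4,0,0,0],[15,0.03,-0.04,-2.55,0,0,0],[15,0.03,-0.04,-2.6,0,0,0],[15,0.03,-0.04,-2.64,0,0,0],[15,0.03,-0.04,-2.64,0,0,0]]
  ]
}}

```text
time: 26.1
tcp_pos: [0.4587, 0.0493, 0.0479]
tool_rot: [[-0.124, 0.992, -0.002], [0.992, 0.124, 0.004], [0.004, -0.001, -1.0]]
ft_force: [-0.5, 0.2, -1.3]
opening: 0.0237
```

```bash
python3 - <<'E'
from h import *
f=ctrl.grab_frame("wrist");a=f["pixels"][:,:,::-1];cv2.imwrite("pics/w18.png",a[:,150:500])
o=ctrl.get_obs();print(o["tcp_pos"],o["ft_force"])
E
```

```text
[0.45864598 0.04953052 0.04798803] [-0.60633788  0.05080577 -0.72139037]
```

View pics/w18.png

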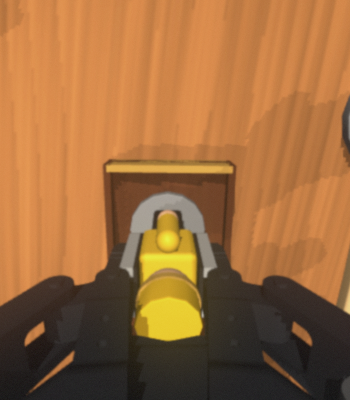

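Yellow is centred in the left end pocket. Lower 2 mm, release and lift.

{"api": "arm_command", "payload": {
  "series": [
    [[15,0,0,-0.05,0,0,0],[15,0,0,-0.05,0,0,0],[30,0,0,-0.05,0,0,0],[50,0,0,-0.05,0,0,0],[85,0,0,-0.05,0,0,0],[85,0,0,-0.05,0,0,0],[85,0,0,-0.05,0,0,0],[85,0,0,0.3,0,0,0],[85,0,0,1.0,0,0,0],[85,0,0,2.0,0,0,0],[85,0,0,3.0,0,0,0],[85,0,0,3.0,0,0,0]]
  ]
}}

```text
time: 27.35
tcp_pos: [0.4625, 0.0497, 0.2029]
tool_rot: [[-0.125, 0.992, 0.009], [0.992, 0.125, 0.007], [0.005, 0.01, -1.0]]
ft_force: [0.7, 0.2, -0.2]
opening: 0.0847
```

{"api": "arm_command", "payload": {
  "series": [
    [[85,0,0.5,0.9,0,0,0],[85,0,1.2,1.5,0,0,0],[85,0.3,2,2,0,0,0],[85,0.3,3,2,0,0,0],[85,0.3,4,2,0,0,0],[85,0.3,5,2,0,0,0],[85,0.3,5,2,0,0,0],[85,0.3,5,2,0,0,0],[85,0.3,5,2,0,0,0]]
  ]
}}

```text
time: 28.25
tcp_pos: [0.4772, 0.298, 0.3022]
tool_rot: [[-0.123, 0.992, 0.008], [0.992, 0.123, 0.005], [0.004, 0.009, -1.0]]
ft_force: [0.1, -0.8, -0.1]
opening: 0.0848
```

```bash
python3 - <<'E'
from h import *
a=ctrl.grab_frame("top")["pixels"][:,:,::-1];b=ctrl.grab_frame("scene")["pixels"][:,:,::-1]
cv2.imwrite("pics/t19.png",cv2.resize(a[130:300,200:480],None,fx=2.8,fy=2.8,interpolation=cv2.INTER_CUBIC))
cv2.imwrite("pics/s19.png",cv2.resize(b[90:330,140:460],None,fx=2.5,fy=2.5,interpolation=cv2.INTER_CUBIC))
o=ctrl.get_obs();print(o["tcp_pos"],o["time"],o["opening"])
E
```

```text
[0.47757326 0.29748683 0.30265173] 28.35 0.0846596076183666
```

View pics/t19.png

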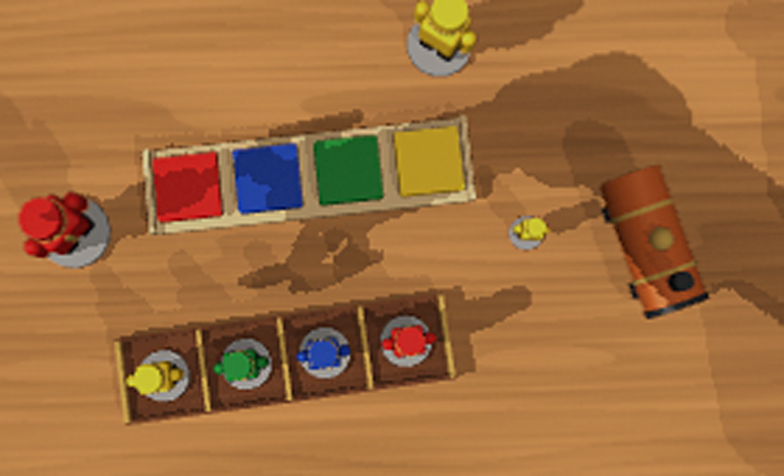

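View pics/s19.png

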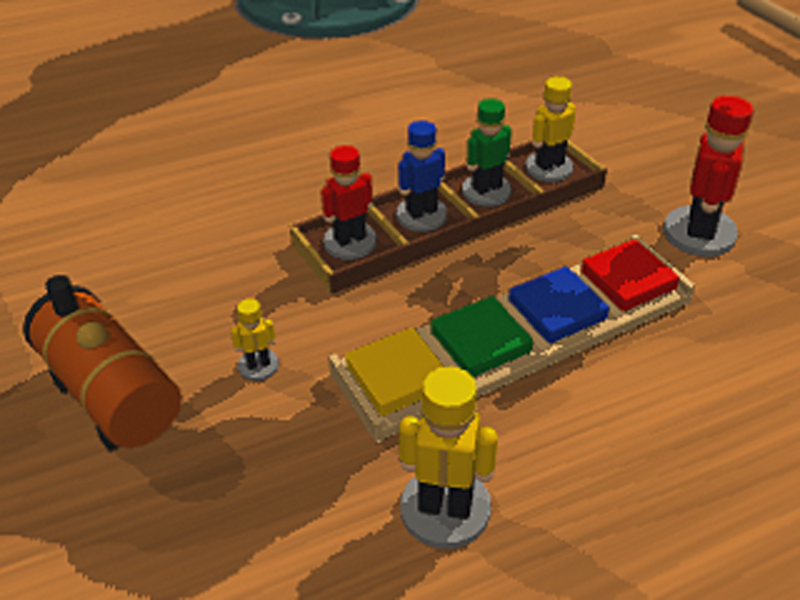

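All four stand upright in reversed order. From the left, yellow is at (160,375), green (243,363), blue (325,352) and red (407,342). A numeric check, then hand in.

```bash
python3 - <<'E'
from h import *
f=ctrl.grab_frame("top")
P=lambda c:(np.array(c)/2.8+[200,130])
w=unproj(f,[P(p) for p in [(161,376),(243,364),(324,353),(407,342)]],.018)[:,:2]
a=.118;d=w-[.471,-.055];print(np.round(np.c_[d@[np.cos(a),np.sin(a)],d@[-np.sin(a),np.cos(a)]],4))
print(ctrl.search_frame("top","boiler")[:1])
ctrl.finish_job()
E
```

```text
[[-0.0007  0.1072]
 [-0.0004  0.0363]
 [-0.0009 -0.0337]
 [-0.0017 -0.1053]]
[{'extent': [431.9, 218.2, 39.6, 53.8], 'p': 0.83}]
the job is handed in; nothing more can be done
```

All four soldiers are in the press rack in reverse order. From left to right they stand yellow, green, blue, red; on the blocks it was red, blue, green, yellow. I picked up only the four standing on the coloured blocks and left the big red, big yellow and tiny yellow look-alikes alone. I handed the job in at about 28 s of the 99 s allowed. No verdict came back.

- **Position:** In the last top picture each base centre was within about 2 mm of its pocket centre along the rack and across it. These come from points I picked by eye in one picture, so expect them to be a millimetre or two off.
- **Upright and released:** In the last scene picture all four stood upright, and the arm was well clear with the gripper open. I judged tilt, and that they sit flat on the pocket floors, by eye only.
- **Boiler:** The detector places it within about 1 px (about 3 mm) of its start, and the arm never went near it.

No check failed. The only disagreements were a few millimetres of tool-position lag, which I corrected before each grasp and release.

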